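# Balance the cast lever over its locating fixture

## Task

Flick open both hinged dust caps on the fixture's two tubes, well past upright, so that they stay open. Then pick up the cast lever by its balance point (near the heavy hub, not at mid-length) and hold it level a few centimetres above the tubes, ready to be lowered: the spigot under its heavy hub over the middle of the wide tube and the foot under its small eye over the middle of the narrow tube, touching nothing but the gripper. Finish while still holding it there in the gripper, and leave the reel, tape, connector and screwdriver where they are.

Things in the scene. Friction and masses are not known exactly. Their poses are not given: they have to be found in the camera images.
- wide_mouth (a point): Centre of the mouth of the fixture's wide tube, at the rim, 58 mm above the bench; tube 34 mm outside, 28 mm inside, hollow from the rim down to 32 mm above the bench. Axes as the fixture's: x from the wide to the narrow tube, y level towards the cap hinges, z up.
- narrow_mouth (a point): Centre of the mouth of the narrow tube (27 mm outside, 21 mm inside) of the same fixture, at the rim, 58 mm above the bench; 150 mm along the fixture's x from the wide mouth. Same axes.
- cap_wide (a joint): Hinge of the dust cap on the wide tube, rad: 0 shut on the rim, 1.57 upright, 2.7 at its stop; stays where it is left (light friction, under 2 N at the knob); starts at 0 to 0.15. Hinge line parallel to the fixture's x, 21 mm to the +y side of the tube's axis, 3 mm above the rim. Cap: disc 37 mm across, 6 mm thick, lying on the rim when shut, with a knob near its -y edge.
- cap_narrow (a joint): The same for the dust cap on the narrow tube: disc 30 mm across, hinge line 17.5 mm to the +y side of the narrow tube's axis and 3 mm above the rim, the same kind of knob and joint values.
- cap_wide_knob (a point): Middle of the finger knob on the wide tube's cap: a bar 16 mm long along the fixture's x, 11 mm thick, with flat ends, on a 10 mm wide stem near the cap's -y edge. With the cap shut its middle is 24 mm above the rim and 11 mm to the -y side of the tube's axis (32 mm from the hinge line). Pinch it gently by its two ends and lead it in an arc round the hinge; it turns in the pinch, the cap lagging by 0.1 to 0.3 rad.
- cap_narrow_knob (a point): The same for the narrow tube's cap: knob middle 24 mm above the rim, 7.5 mm to the -y side of the tube's axis (25 mm from the hinge line) when shut.
- lever: Loose cast lever, 188 mm long, 0.3 to 0.6 kg, lying on its spigot and foot. Origin at the level of its underside, below the balance point; x along the bar from hub to small eye, z up. Hub 48 mm across, 10 to 44 mm high, axis at x = -45 mm. Eye 28 mm across, 10 to 32 mm high, axis at x = +105 mm. Bar between them 14 mm wide (y), 14 to 36 mm high, free for fingers from x = -20 to +90 mm.
- lever_balance (a point): Balance point (centre of mass along the bar) of the lever: middle of the bar's section, 25 mm above the underside, 45 mm from the hub's axis towards the small eye (21 mm past the hub's edge). Axes as the lever. Grasp here, across the 14 mm wide bar.
- lever_spigot (a point): Centre of the lower face of the spigot under the hub: 26 mm diameter, 10 mm long, the lever's lowest level. It fits into the wide tube.
- lever_foot (a point): Centre of the lower face of the foot under the small eye: 19 mm diameter, 10 mm long, the same level as the spigot's lower face. It fits into the narrow tube.
- fixture: Fixed steel fixture: plate 232 x 70 x 12 mm with two upright tubes 150 mm apart, each under a black flip cap. Origin under the plate, 45 mm along x from the wide tube's axis; x from the wide to the narrow tube, y towards the cap hinges, z up. Fixture and lever lie side by side, about 0.25 m apart, either way round, both with their wide/heavy end nearer to the robot.
- solder_reel: Bystander: reel of solder wire, 66 mm across, 34 mm high, standing on the right; origin under its centre.
- tape_orange: Bystander: roll of tape, 60 mm across, 19 mm high, lying flat on the right, nearer to the robot than the reel; origin under its centre.
- connector: Bystander: small black inline connector, 92 x 18 mm, 18 mm high, lying between fixture and lever; origin under its centre.
- screwdriver: Bystander: small screwdriver, 163 mm long, 17 mm high, left of the work; origin under its centre.
There are look-alikes about, which are no part of the job. Of the things that look like the fixture, the larger one is meant.

How it is judged:
By the outcome, as a careful person would: the job done as asked, in the order asked, and still so for the second after the job is handed in, while the arm keeps its last pose, push and grip.
It also fails if it takes over 72 s, if anything falls off the work surface, if the arm or the gripper's body presses on something with over 40 N, if the wrist force passes 120 N, or if a joint passes its speed limit or range.

## Robot

A 7-joint arm with a two-finger parallel gripper is mounted at the origin on a cart in front of the work surface, level with it; the furniture and walls round the work are solid. World frame = base frame: x ahead of the robot, y to its left, z up, the work surface at z = 0. Lengths are in m, angles in rad, forces in N, time in s.
With the tool pointing down it reaches from about 0.4 to 0.875 m from the base axis. Payload 6.5 kg.
Tool frame: the origin (TCP) lies midway between the tips of the shut fingers; the grasp point (between the pads) lies 19 mm behind it; z points along the fingers, y is the direction in which the jaws open and shut (so a half turn about z gives the same grasp; the last joint's range is limited). The gripper opens to 88 mm and grips with 3 to 60 N. Pads are 18 mm wide; open, the fingers measure 123 mm over their backs; the gripper's body (75 mm by 187 mm) begins 45 mm behind the grasp point.
Start: joints at [1.069, 0.536, -0.004, 1.538, 0.003, 1.067, -0.071], TCP at [0.274, -0.589, 0.239] pointing down, gripper open.
Joint ranges: [-2.7, 2.7], [-0.37, 2.16], [-1.27, 1.26], [0.24, 2.4], [-1.31, 4.45], [0.19, 1.91], [-2.76, 2.76]. Speed limits (rad/s): [2.39, 2.39, 3.14, 3.14, 3.14, 3.14, 3.14].

## Interface

Orientations are given as a rotation vector (axis times angle).
In Python, from plant import bot, get_image, camera_model gives the robot as it stands.
- The arm moves only by the tool arm_command, never from a script. Its argument "increments" is a list of rows, each an object of numbers: "jaw": the finger opening in cm, from 0 to 8.81; "tx", "ty", "tz": the shift along the tool's x, y, z in cm; "turn": the turn about the tool's z in degrees. In form: [{"jaw": .., "tx": .., "ty": .., "tz": .., "turn": ..}, ...]. A call has 1 to 10 rows; each row shifts and turns the commanded pose from where the row before left it, along the tool's axes as they then stand; what a row does not reach is not made up. A row lasts 1/12 s, in which the tool goes at most 41.7 mm and 7.16 degrees, less where a joint would pass 70% of its speed; a pose out of reach is approached as far as the arm can. A call with a gripper value outside its range is refused whole. The fingers move at their own pace and stop on an object; the grip force is fixed at half the most. Time passes only in rows, so rows that do not move let the fingers close. It gives the time, the measured TCP pose, the force and the opening at its end, in the units of the state.
- bot.get_state(): the state, without advancing time (a new reading comes with each control period).
- get_image(name): name is "scene" or "top" or "wrist"; returns (picture, depth): 400x640x3 uint8, red, green, blue; 400x640 float32, m along the optical axis (not along the pixel's ray), 0 where there is no reading.
- camera_model(name): a dict with "intrinsics" (3x3 intrinsics, pixels), "distortion" ([k1, k2, p1, p2, k3] as OpenCV has them; the pictures are not rectified), "eye" and "orientation" of the camera in the world; the wrist camera has in their place "hand_eye" (4x4, takes a point from camera to tool coordinates, whose origin is the TCP and whose axes are the flange's). Camera axes: x right, y up, looking along -z (the intrinsics and any distortion apply to the point x, -y, -z); pixel columns grow to the right and rows downward; lengths in m; the calibration is good to about 2 mm. A picture is of the moment at which its call begins: read the wrist's pose just before it. camera_model takes no time and is no camera call.
- bot.close_job(): hands the job in, once; it reports no verdict.
The state is a dict: "t": time; "q": joint angles; "qvel": joint speeds; "tau": joint torques, N m; "tcp_pos": TCP position; "ee_rot": TCP orientation; "force": force on the tool from outside, world axes, zero at the start; "moment": the same for the moment, N m; "width": opening from 0.0 (shut) to 1.0 (fully open).
Only numpy, scipy, OpenCV 4.12 (cv2) and the standard library are available. Lean on these libraries where they do the work, as an engineer would, in place of code of your own. Each camera call takes 0.05 s, during which the arm holds its last target. There are 200 camera calls.

## Working session

There is one attempt and no reset: what is moved stays moved. The work goes in short steps, Python scripts to look and compute and a tool call to move; the robot and the scene stay as the last step left them, time stands still between calls to the robot, and variables do not carry over. Pictures are saved under pics/ and viewed, about 8 in all and at most 12, crops included, and the job is handed in when it is done.

Besides the shell and the picture viewer there is one more tool, called after "Emit:" as name(argument=value, ...) on one line, values as JSON. arm_command: Moves the arm, as the interface text tells. Its arguments: {"type":"object","properties":{"increments":{"type":"array","items":{"type":"object","properties":{"jaw":{"type":"number"},"tx":{"type":"number"},"ty":{"type":"number"},"tz":{"type":"number"},"turn":{"type":"number"}}}}},"required":["increments"]}

```bash
ls; mkdir -p pics; cat > h.py <<'E'
import numpy as np, cv2
from scipy.spatial.transform import Rotation as R
from plant import bot, get_image, camera_model
def pose(cam, st=None):
    m=camera_model(cam); K=np.array(m["intrinsics"]); D=np.array(m["distortion"],float)
    if "hand_eye" in m:
        st=st or bot.get_state(); T=np.eye(4); T[:3,:3]=R.from_rotvec(st["ee_rot"]).as_matrix(); T[:3,3]=st["tcp_pos"]
        T=T@np.array(m["hand_eye"]); return K,D,T[:3,:3],T[:3,3]
    o=np.array(m["orientation"],float); Rm=o if o.shape==(3,3) else R.from_rotvec(o).as_matrix()
    return K,D,Rm,np.array(m["eye"])
def ray(P,uv):
    K,D,Rm,e=P; n=cv2.undistortPoints(np.array(uv,float).reshape(-1,1,2),K,D).reshape(-1,2)
    d=np.c_[n[:,0],-n[:,1],-np.ones(len(n))]; return e,d@Rm.T
def onplane(P,uv,z):
    e,d=ray(P,uv); return e+d*((z-e[2])/d[:,2])[:,None]
def depthpts(P,uv,dep):
    e,d=ray(P,uv); uv=np.array(uv,int).reshape(-1,2); return e+d*dep[uv[:,1],uv[:,0]][:,None]
def proj(P,X):
    K,D,Rm,e=P; c=(np.atleast_2d(X)-e)@Rm; c=c*[1,-1,-1]
    return cv2.projectPoints(c,np.zeros(3),np.zeros(3),K,D)[0].reshape(-1,2)
def snap(cam,name,save=True):
    st=bot.get_state(); P=pose(cam,st); im,d=get_image(cam); cv2.imwrite(f"pics/{name}.png",im[...,::-1]); np.savez(f"pics/{name}.npz",d=d,im=im,**dict(zip("KDRe",P))); return P,im,d
def load(name):
    z=np.load(f"pics/{name}.npz"); return tuple(z[k] for k in "KDRe"),z["im"],z["d"]
E
python3 - <<'E'
from h import *
print(camera_model("top"));print(camera_model("scene"));print(camera_model("wrist"));print(bot.get_state())
snap("top","top0")
E
```

```text
pics
{'intrinsics': array([[485.1152723 ,   0.        , 315.67304154],
       [  0.        , 485.1152723 , 197.83616855],
       [  0.        ,   0.        ,   1.        ]]), 'distortion': array([-0.12242158,  0.        ,  0.        ,  0.        ,  0.        ]), 'eye': array([0.37468191, 0.1302698 , 1.16907313]), 'orientation': array([ 0.06566987, -0.07345659, -1.58307143])}
{'intrinsics': array([[482.39993353,   0.        , 319.07017882],
       [  0.        , 482.39993353, 198.26664666],
       [  0.        ,   0.        ,   1.        ]]), 'distortion': array([-0.0869601,  0.       ,  0.       ,  0.       ,  0.       ]), 'eye': array([-0.34600851,  1.00390435,  0.80712201]), 'orientation': array([ 0.4451059 , -1.21160862, -2.12489379])}
{'intrinsics': array([[311.21721067,   0.        , 320.3403959 ],
       [  0.        , 311.21721067, 195.70520679],
       [  0.        ,   0.        ,   1.        ]]), 'distortion': array([-0.01896549,  0.        ,  0.        ,  0.        ,  0.        ]), 'hand_eye': array([[ 1.52322662e-03,  9.64880333e-01,  2.62685407e-01,
         6.82408363e-0
[... 241 characters left out ...]
 1.00000000e+00]])}
{'t': 0.0, 'q': array([ 1.06878018,  0.53713675, -0.00442758,  1.53886072,  0.00258376,
        1.06729984, -0.07119548]), 'qvel': array([-1.37483016e-03,  1.17548823e-03, -1.23605789e-04, -1.32273471e-03,
        1.11657880e-03, -4.84716876e-04,  6.61087516e-05]), 'tau': array([-5.59938962e-04, -5.70986080e+01,  9.89998654e-01, -2.51607138e+01,
       -5.64532424e-02,  1.78507139e-02,  1.22911129e-04]), 'tcp_pos': array([ 0.27412273, -0.58869627,  0.23786308]), 'ee_rot': array([-3.06568845e+00, -6.78911749e-01,  7.53737843e-04]), 'force': array([-0.41592936, -0.57605039,  0.29796863]), 'moment': array([-0.01737015, -0.0016104 , -0.04909308]), 'width': 0.9995192227068024}
```

View pics/top0.png

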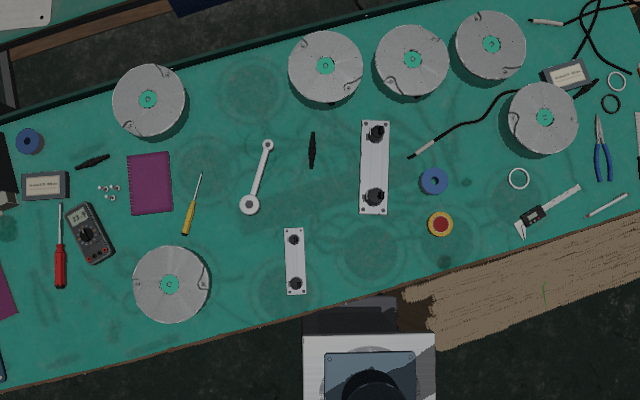

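The top view shows two fixture-like things: a large one at (374,167) and a small one at (294,261). The large one fits the description. Its wide cap is at (375,197), nearer the robot, and its narrow cap is at (376,132). The lever's hub is at (249,204) and its eye at (267,145). I'll measure these and make a crop to confirm.

```bash
python3 - <<'E'
from h import *
P,im,d=load("top0")
hsv=cv2.cvtColor(im,cv2.COLOR_RGB2HSV)
w=((hsv[...,1]<45)&(hsv[...,2]>110)).astype(np.uint8)
w=cv2.morphologyEx(w,cv2.MORPH_OPEN,np.ones((2,2)))
for c in cv2.findContours(w,cv2.RETR_EXTERNAL,cv2.CHAIN_APPROX_NONE)[0]:
    a=cv2.contourArea(c); (x,y),_,_=cv2.minAreaRect(c)
    if a<300 or not(230<x<400 and 110<y<300): continue
    for z in (.012,):
        X=onplane(P,c.reshape(-1,2),z)[:,:2]*1000
        r=cv2.minAreaRect(X.astype(np.float32)); print("rect",a,(x,y),r,cv2.boxPoints(r).round(0).tolist())
# depths at cap & lever points
for uv in [(376,130),(375,196),(249,204),(267,145),(257,178),(370,165),(330,300),(312,150)]:
    print(uv,depthpts(P,[uv],d).round(4))
a=im[105:225,230:400]; cv2.imwrite("pics/c0.png",cv2.resize(a,None,fx=4.7,fy=4.7,interpolation=cv2.INTER_CUBIC)[...,::-1])
E
```

```text
rect 1208.5 (295.7254638671875, 261.68585205078125) ((325.99322509765625, 173.26780700683594), (158.53076171875, 46.757511138916016), 1.9102041721343994) [[246.0, 194.0], [248.0, 147.0], [406.0, 153.0], [404.0, 199.0]]
rect 593.5 (260.28143310546875, 177.87454223632812) ((527.9620361328125, 256.4140625), (46.28609085083008, 187.94737243652344), 69.00654602050781) [[432.0, 268.0], [607.0, 201.0], [624.0, 244.0], [449.0, 312.0]]
rect 2451.0 (375.07537841796875, 167.8129425048828) ((549.4613647460938, -20.543472290039062), (67.8659439086914, 229.13485717773438), 86.58948516845703) [[433.0, -48.0], [662.0, -61.0], [666.0, 7.0], [437.0, 20.0]]
(376, 130) [[ 0.6292 -0.0184  0.0641]]
(375, 196) [[ 0.475  -0.012   0.0639]]
(249, 204) [[0.4618 0.2792 0.0463]]
(267, 145) [[0.6031 0.2381 0.0328]]
(257, 178) [[0.5233 0.2611 0.04  ]]
(370, 165) [[ 0.5555 -0.0088  0.0094]]
(330, 300) [[0.233  0.0929 0.0011]]
(312, 150) [[0.593  0.1311 0.0144]]
```

View pics/c0.png

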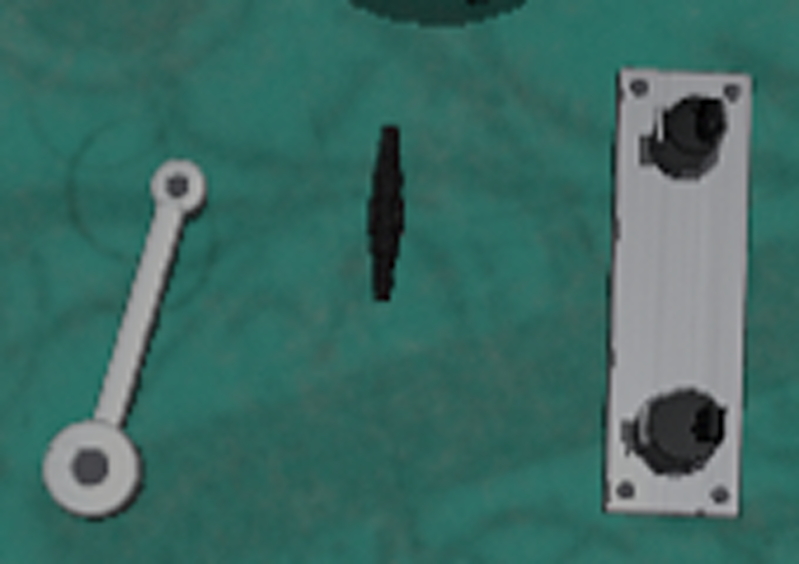

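The crop confirms it. On the large fixture the hinges are on the left (+y, crop x≈640) and the knobs on the right (crop (710,120) and (708,420)). The plate measures 229x68 mm, close to the 232x70 given. The lever's hub is near the robot, at crop (90,467). Next I turn the tool so the jaws lie along the fixture's x.

Emit:
arm_command(increments=[{"jaw":8.8,"turn":-6.16},{"turn":-6.16},{"turn":-6.16},{"turn":-6.16},{"turn":-6.16},{"turn":-6.16},{"turn":-6.16},{"turn":-6.16},{"turn":-6.16},{"turn":-6.16}])

```text
invalid input
```

```bash
cat >> h.py <<'E'
def goto(x,y,z,ang=None):
    """increments (cm) in current tool axes to TCP target (m); ang: wanted world angle of tool y (deg)"""
    st=bot.get_state(); M=R.from_rotvec(st["ee_rot"]).as_matrix()
    yaw=np.degrees(np.arctan2(M[1,1],M[0,1]))
    print("t %.2f tcp"%st["t"],st["tcp_pos"].round(4),"yaw_y %.2f"%yaw,"tilt",M[:,2].round(4),"F",st["force"].round(1),"w",round(st["width"],3),
      "=> cm",((np.array([x,y,z])-st["tcp_pos"])@M*100).round(2), "turn",None if ang is None else round(yaw-ang,2))
E
python3 -c "
from h import *
goto(.475,-.025,.2,-3.4)"
```

```text
t 0.05 tcp [ 0.2741 -0.5887  0.2379] yaw_y -65.03 tilt [-8.0e-04  1.4e-03 -1.0e+00] F [-0.3  0.6 -0.1] w 1.0 => cm [ 42.01 -42.62   3.85] turn -61.63
```

Emit:
arm_command(increments=[{"jaw":8.8,"tx":0,"ty":0,"tz":0,"turn":-6.16},{"jaw":8.8,"tx":0,"ty":0,"tz":0,"turn":-6.16},{"jaw":8.8,"tx":0,"ty":0,"tz":0,"turn":-6.16},{"jaw":8.8,"tx":0,"ty":0,"tz":0,"turn":-6.16},{"jaw":8.8,"tx":0,"ty":0,"tz":0,"turn":-6.16},{"jaw":8.8,"tx":0,"ty":0,"tz":0,"turn":-6.16},{"jaw":8.8,"tx":0,"ty":0,"tz":0,"turn":-6.16},{"jaw":8.8,"tx":0,"ty":0,"tz":0,"turn":-6.16},{"jaw":8.8,"tx":0,"ty":0,"tz":0,"turn":-6.16},{"jaw":8.8,"tx":0,"ty":0,"tz":0,"turn":-6.16}])

```text
t: 0.88
tcp_pos: [0.2741, -0.5888, 0.238]
ee_rot: [-2.28, -2.159, -0.001]
force: [-0.3, 1.3, -0.5]
width: 1.001
```

```bash
python3 -c "
from h import *
goto(.475,-.025,.2,-3.4)"
```

```text
t 0.88 tcp [ 0.2741 -0.5888  0.238 ] yaw_y -3.12 tilt [-7.0e-04  1.2e-03 -1.0e+00] F [-0.3  1.3 -0.5] w 1.001 => cm [57.39 16.99  3.86] turn 0.28
```

Emit:
arm_command(increments=[{"jaw":4,"tx":3.8,"ty":1.1,"tz":0,"turn":0.28},{"jaw":4,"tx":3.8,"ty":1.1,"tz":0,"turn":0},{"jaw":4,"tx":3.8,"ty":1.1,"tz":0,"turn":0},{"jaw":4,"tx":3.8,"ty":1.1,"tz":0,"turn":0},{"jaw":4,"tx":3.8,"ty":1.1,"tz":0,"turn":0},{"jaw":4,"tx":3.8,"ty":1.1,"tz":0,"turn":0},{"jaw":4,"tx":3.8,"ty":1.1,"tz":0,"turn":0},{"jaw":4,"tx":3.8,"ty":1.1,"tz":0,"turn":0},{"jaw":4,"tx":3.8,"ty":1.1,"tz":0,"turn":0},{"jaw":4,"tx":3.8,"ty":1.1,"tz":0,"turn":0}])

```text
t: 1.72
tcp_pos: [0.4084, -0.2152, 0.2385]
ee_rot: [-2.292, -2.148, 0.001]
force: [0.3, 0.3, 0.6]
width: 0.452
```

Emit:
arm_command(increments=[{"jaw":4,"tx":3.8,"ty":1.1,"tz":0,"turn":0},{"jaw":4,"tx":3.8,"ty":1.1,"tz":0,"turn":0},{"jaw":4,"tx":3.8,"ty":1.1,"tz":0,"turn":0},{"jaw":4,"tx":3.8,"ty":1.1,"tz":0,"turn":0},{"jaw":4,"tx":3.8,"ty":1.1,"tz":0,"turn":0},{"jaw":4,"tx":0,"ty":0,"tz":0,"turn":0},{"jaw":4,"tx":0,"ty":0,"tz":0,"turn":0}])

```text
t: 2.3
tcp_pos: [0.4758, -0.0287, 0.2385]
ee_rot: [-2.286, -2.154, -0.0]
force: [-0.4, -0.5, -0.6]
width: 0.453
```

```bash
python3 -c "
from h import *
goto(.475,-.025,.2,-3.4)
P,im,d=snap('wrist','w1')
c=np.array([.5495,-.0205]);u=np.array([np.cos(np.radians(-3.4)),np.sin(np.radians(-3.4))])
for s in (-75,75): print(proj(P,[*(c+u*s/1e3),.058]))
"
```

```text
t 2.30 tcp [ 0.4758 -0.0287  0.2385] yaw_y -3.42 tilt [-5.e-04  8.e-04 -1.e+00] F [-0.4 -0.5 -0.6] w 0.453 => cm [ 0.36 -0.1   3.85] turn -0.02
[[317.46262494 164.91691024]]
[[459.27591888 165.2134414 ]]
```

View pics/w1.png

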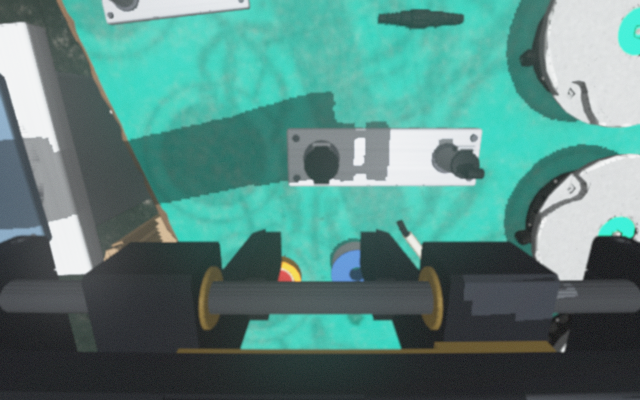

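The wrist view shows the fixture plate at columns 288–482, rows 128–187. The wide cap is near (321,162), and the narrow cap's knob sticks out at about (468,165). I'll refine these with the plate rectangle and the depth of the knobs.

```bash
cat >> h.py <<'E'
def cloud(P,d,box):
    v,u=np.nonzero(d>0); X=depthpts(P,np.c_[u,v],d); lo,hi=np.array(box).T
    return X[np.all((X>=lo)&(X<=hi),axis=1)]
def stat(n,X):
    print(n,len(X),*( [X.min(0).round(4),X.max(0).round(4),np.median(X,0).round(4)] if len(X) else []))
E
python3 - <<'E'
from h import *
for nm in("w1","top0"):
    P,im,d=load(nm)
    X=cloud(P,d,[(.42,.68),(-.07,.03),(.006,.02)])
    r=cv2.minAreaRect((X[:,:2]*1000).astype(np.float32)); print(nm,"plate",r,len(X),np.median(X[:,2]))
    for n,cx,cy in(("wide",.4755,-.016),("narrow",.6255,-.025)):
        stat(n+" cap",cloud(P,d,[(cx-.03,cx+.03),(cy-.04,cy+.04),(.056,.069)]))
        stat(n+" knob",cloud(P,d,[(cx-.03,cx+.03),(cy-.05,cy+.04),(.073,.1)]))
E
```

```text
w1 plate ((553.250732421875, -19.65890884399414), (69.67420959472656, 231.6051025390625), 86.7678451538086) 8793 0.010388033658456086
wide cap 921 [ 0.4605 -0.0309  0.0563] [0.4963 0.0083 0.0658] [ 0.4789 -0.0114  0.0631]
wide knob 176 [ 0.4707 -0.0301  0.0807] [ 0.4859 -0.0196  0.0898] [ 0.4783 -0.0242  0.0863]
narrow cap 658 [ 0.6129 -0.0371  0.0561] [ 0.6426 -0.0032  0.0688] [ 0.6251 -0.0189  0.0639]
narrow knob 216 [ 0.6189 -0.0335  0.0786] [ 0.6362 -0.0229  0.0899] [ 0.6256 -0.0277  0.0874]
top0 plate ((550.030517578125, -20.313640594482422), (258.8533020019531, 98.55378723144531), 0.4637027084827423) 2365 0.011909487065457025
wide cap 182 [ 0.4612 -0.0302  0.0596] [0.4959 0.0091 0.0688] [ 0.4774 -0.0095  0.0644]
wide knob 34 [ 0.4704 -0.0274  0.0825] [ 0.4842 -0.0179  0.091 ] [ 0.4772 -0.0225  0.0876]
narrow cap 106 [ 0.6116 -0.0369  0.0577] [ 0.6404 -0.0016  0.0686] [ 0.624  -0.0177  0.0651]
narrow knob 38 [ 0.6174 -0.0318  0.0811] [ 0.6343 -0.0222  0.093 ] [ 0.6256 -0.0265  0.0886]
```

Emit:
arm_command(increments=[{"jaw":4,"tx":0.4,"ty":0.2,"tz":3.5,"turn":0},{"jaw":4,"tx":0,"ty":0,"tz":3.5,"turn":0},{"jaw":4,"tx":0,"ty":0,"tz":3.5,"turn":0},{"jaw":4,"tx":0,"ty":0,"tz":3,"turn":0},{"jaw":4,"tx":0,"ty":0,"tz":2,"turn":0},{"jaw":4,"tx":0,"ty":0,"tz":1.3,"turn":0},{"jaw":4,"tx":0,"ty":0,"tz":0,"turn":0},{"jaw":4,"tx":0,"ty":0,"tz":0,"turn":0}])

```text
t: 3.02
tcp_pos: [0.4771, -0.0288, 0.0703]
ee_rot: [-2.294, -2.145, 0.003]
force: [0.9, 0.9, 0.3]
width: 0.451
```

```bash
python3 -c "
from h import *
goto(.478,-.025,.07,-3.4)
P,im,d=snap('wrist','w2')
stat('knob',cloud(P,d,[(.46,.496),(-.05,.03),(.073,.1)]))
cv2.imwrite('pics/w2c.png',cv2.resize(im[180:400,200:440],None,fx=2.5,fy=2.5)[...,::-1])
"
```

```text
t 3.02 tcp [ 0.4771 -0.0288  0.0703] yaw_y -3.83 tilt [-2.e-03 -7.e-04 -1.e+00] F [0.9 0.9 0.3] w 0.451 => cm [0.38 0.06 0.03] turn -0.43
knob 840 [ 0.47   -0.0305  0.073 ] [ 0.486  -0.0195  0.0892] [ 0.478  -0.0233  0.0862]
```

View pics/w2c.png

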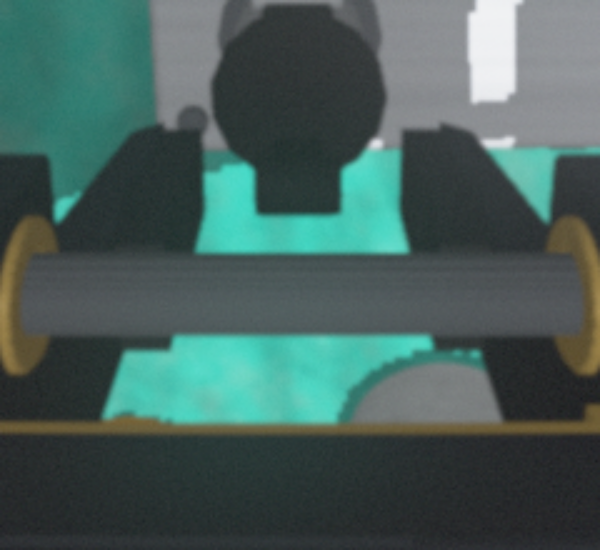

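The crop shows the knob (crop x 255–340) between the fingers (203 and 401), nearly centred. I'll correct by 4 mm in tx and pinch.

Emit:
arm_command(increments=[{"jaw":4,"tx":0.4,"ty":0,"tz":0,"turn":0},{"jaw":1.4,"tx":0,"ty":0,"tz":0,"turn":0},{"jaw":1.4,"tx":0,"ty":0,"tz":0,"turn":0},{"jaw":1.4,"tx":0,"ty":0,"tz":0,"turn":0},{"jaw":1.4,"tx":0,"ty":0,"tz":0,"turn":0},{"jaw":1.4,"tx":0,"ty":0,"tz":0,"turn":0},{"jaw":1.4,"tx":0,"ty":0,"tz":0,"turn":0},{"jaw":1.4,"tx":0,"ty":0,"tz":0,"turn":0}])

```text
t: 3.73
tcp_pos: [0.4771, -0.0237, 0.0705]
ee_rot: [-2.292, -2.147, 0.003]
force: [-5.4, -2.8, 3.0]
width: 0.174
```

```bash
python3 -c "
from h import *
goto(.478,-.025,.07,-3.4)
for r,nm in ((.032,'w'),(.025,'n')):
  a=np.radians(np.arange(0,131,10)); y=-r*np.cos(a)+.021*np.sin(a); z=r*np.sin(a)+.021*np.cos(a)
  print(nm,np.c_[np.diff(y)*100,-np.diff(z)*100].round(2).tolist(), y[-1],z[-1])
"
```

```text
t 3.73 tcp [ 0.4771 -0.0237  0.0705] yaw_y -3.72 tilt [-2.2e-03 -8.0e-04 -1.0e+00] F [-5.4 -2.8  3. ] w 0.174 => cm [-0.13  0.1   0.05] turn -0.32
w [[0.41, -0.52], [0.5, -0.44], [0.57, -0.35], [0.62, -0.25], [0.65, -0.14], [0.67, -0.02], [0.66, 0.1], [0.63, 0.21], [0.59, 0.32], [0.52, 0.41], [0.44, 0.5], [0.35, 0.57], [0.25, 0.62]] 0.036656136815467796 0.01101488237638997
n [[0.4, -0.4], [0.47, -0.33], [0.52, -0.24], [0.55, -0.15], [0.57, -0.05], [0.57, 0.05], [0.55, 0.15], [0.52, 0.24], [0.47, 0.33], [0.4, 0.4], [0.33, 0.47], [0.24, 0.52], [0.15, 0.55]] 0.03215662354766202 0.005652571274557124
```

Emit:
arm_command(increments=[{"jaw":1.4,"tx":0.4,"ty":0,"tz":-0.5,"turn":0},{"jaw":1.4,"tx":0.5,"ty":0,"tz":-0.45,"turn":0},{"jaw":1.4,"tx":0.55,"ty":0,"tz":-0.35,"turn":0},{"jaw":1.4,"tx":0.6,"ty":0,"tz":-0.25,"turn":0},{"jaw":1.4,"tx":0,"ty":0,"tz":0,"turn":0}])

```text
t: 4.15
tcp_pos: [0.4783, -0.0022, 0.0866]
ee_rot: [-2.291, -2.149, 0.004]
force: [-6.9, -3.9, 0.3]
width: 0.174
```

```bash
python3 -c "
from h import *
goto(.478,-.003,.0855,-3.4)
snap('top','t2'); P,im,d=load('t2')
stat('knob',cloud(P,d,[(.45,.5),(-.06,.06),(.066,.11)]))
"
```

```text
t 4.15 tcp [ 0.4783 -0.0022  0.0866] yaw_y -3.65 tilt [-0.0024 -0.0012 -1.    ] F [-6.9 -3.9  0.3] w 0.174 => cm [-0.08 -0.03  0.11] turn -0.25
knob 0
```

Forces are small. I'll continue the arc.

Emit:
arm_command(increments=[{"jaw":1.4,"tx":0.65,"ty":0,"tz":-0.15,"turn":0},{"jaw":1.4,"tx":0.65,"ty":0,"tz":0,"turn":0},{"jaw":1.4,"tx":0.65,"ty":0,"tz":0.1,"turn":0},{"jaw":1.4,"tx":0.65,"ty":0,"tz":0.2,"turn":0},{"jaw":1.4,"tx":0.6,"ty":0,"tz":0.3,"turn":0},{"jaw":1.4,"tx":0.5,"ty":0,"tz":0.4,"turn":0},{"jaw":1.4,"tx":0.45,"ty":0,"tz":0.5,"turn":0},{"jaw":1.4,"tx":0.35,"ty":0,"tz":0.55,"turn":0},{"jaw":1.4,"tx":0,"ty":0,"tz":0,"turn":0}])

```text
t: 4.95
tcp_pos: [0.481, 0.0441, 0.0669]
ee_rot: [-2.288, -2.149, 0.002]
force: [-7.3, 1.3, 4.4]
width: 0.172
```

```bash
python3 -c "
from h import *
goto(.478,.043,.065,-3.4)
P,im,d=snap('scene','s2')
u,v=proj(P,[.478,.03,.08])[0].astype(int); print(u,v)
cv2.imwrite('pics/s2c.png',cv2.resize(im[max(0,v-70):v+60,max(0,u-90):u+90],None,fx=4,fy=4,interpolation=cv2.INTER_CUBIC)[...,::-1])
"
```

```text
t 4.95 tcp [0.481  0.0441 0.0669] yaw_y -3.58 tilt [-2.6e-03  7.0e-04 -1.0e+00] F [-7.3  1.3  4.4] w 0.172 => cm [-0.13 -0.29  0.19] turn -0.18
331 186
```

View pics/s2c.png

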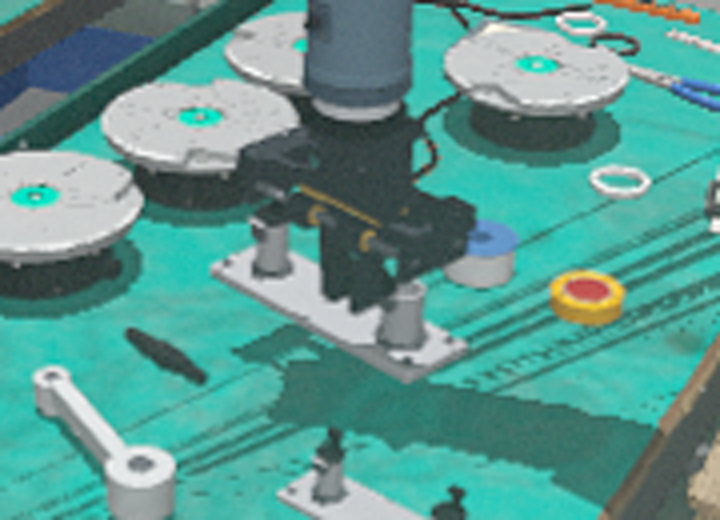

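Emit:
arm_command(increments=[{"jaw":5,"tx":0,"ty":0,"tz":0,"turn":0},{"jaw":5,"tx":0,"ty":0,"tz":0,"turn":0},{"jaw":5,"tx":0,"ty":0,"tz":0,"turn":0},{"jaw":5,"tx":0,"ty":0,"tz":0,"turn":0},{"jaw":5,"tx":0,"ty":0,"tz":-2,"turn":0},{"jaw":5,"tx":0,"ty":0,"tz":-3.5,"turn":0},{"jaw":5,"tx":-1,"ty":0,"tz":-3.5,"turn":0},{"jaw":5,"tx":-2,"ty":0,"tz":-2,"turn":0},{"jaw":4,"tx":-2,"ty":0,"tz":0,"turn":0},{"jaw":4,"tx":0,"ty":0,"tz":0,"turn":0}])

```text
t: 5.83
tcp_pos: [0.4805, -0.0118, 0.1788]
ee_rot: [2.295, 2.139, 0.002]
force: [-1.1, -0.5, -0.1]
width: 0.462
```

```bash
python3 -c "
from h import *
goto(.627,-.028,.15,-3.4)
P,im,d=snap('wrist','w3')
X=cloud(P,d,[(.44,.52),(-.06,.09),(.04,.13)]); X=X[X[:,1]>.0]
for a,b in((.05,.06),(.06,.07),(.07,.08),(.08,.09),(.09,.1),(.1,.11)): stat(a,X[(X[:,2]>a)&(X[:,2]<b)])
stat('nk',cloud(P,d,[(.6,.65),(-.06,.03),(.073,.1)]))
for q in ([.477,-.0157,.058],[.627,-.0243,.058]): print(proj(P,q))
cv2.imwrite('pics/w3c.png',cv2.resize(im[60:300,200:520],None,fx=2.4,fy=2.4)[...,::-1])
"
```

```text
t 5.83 tcp [ 0.4805 -0.0118  0.1788] yaw_y -4.01 tilt [ 0.0036 -0.0025 -1.    ] F [-1.1 -0.5 -0.1] w 0.462 => cm [-0.58 14.72  2.93] turn -0.61
0.05 42 [0.4708 0.     0.0539] [0.4871 0.0035 0.0599] [0.4801 0.0013 0.0565]
0.06 62 [0.4689 0.0031 0.06  ] [0.493  0.0079 0.0699] [0.4784 0.0053 0.0663]
0.07 165 [0.4627 0.0066 0.0701] [0.4987 0.0439 0.08  ] [0.4807 0.0101 0.0759]
0.08 714 [0.4624 0.0115 0.08  ] [0.4978 0.0439 0.09  ] [0.4811 0.0297 0.0844]
0.09 306 [0.4673 0.0165 0.09  ] [0.4937 0.0251 0.0974] [0.4806 0.0209 0.0931]
0.1 0
nk 326 [ 0.6193 -0.0336  0.0734] [ 0.6358 -0.0229  0.0906] [ 0.6256 -0.0274  0.0872]
[[314.82478834 194.47874703]]
[[484.16794056 192.4830691 ]]
```

View pics/w3c.png

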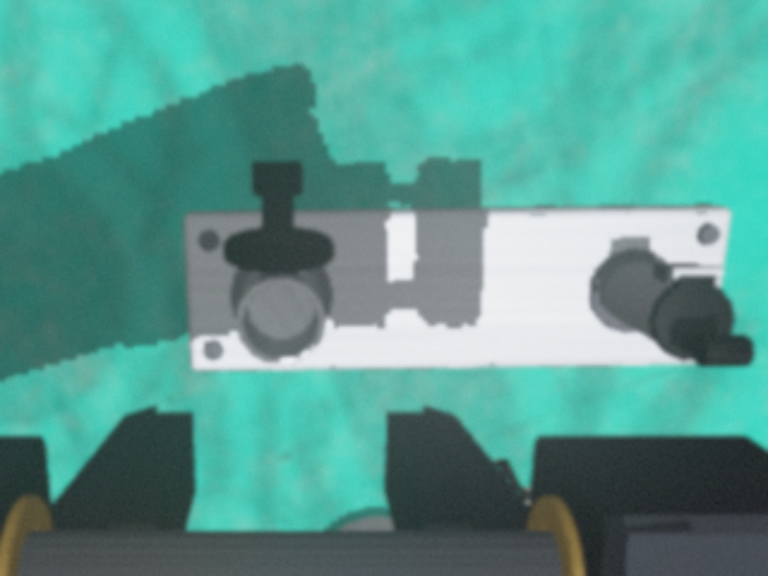

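The wide cap stands at about 1.9 rad: its disc spans crop (225–333,250), and its knob is beyond that at (277,180). The narrow cap is shut. I'll push the wide cap further with the shut fingers from its inner side.

Emit:
arm_command(increments=[{"jaw":0,"tx":-0.3,"ty":0,"tz":2,"turn":-0.5},{"jaw":0,"tx":0,"ty":0,"tz":2,"turn":0},{"jaw":0,"tx":0,"ty":0,"tz":2.5,"turn":0},{"jaw":0,"tx":0,"ty":0,"tz":2.2,"turn":0},{"jaw":0,"tx":0,"ty":0,"tz":1.2,"turn":0},{"jaw":0,"tx":0.7,"ty":0,"tz":0,"turn":0},{"jaw":0,"tx":0.8,"ty":0,"tz":0,"turn":0},{"jaw":0,"tx":0.8,"ty":0,"tz":0,"turn":0},{"jaw":0,"tx":0.7,"ty":0,"tz":0,"turn":0},{"jaw":0,"tx":0.5,"ty":0,"tz":0,"turn":0}])

```text
t: 6.72
tcp_pos: [0.4818, 0.0261, 0.0792]
ee_rot: [2.281, 2.159, 0.003]
force: [1.0, -0.8, 0.1]
width: 0.008
```

Emit:
arm_command(increments=[{"jaw":0,"tx":0,"ty":0,"tz":0,"turn":0},{"jaw":0,"tx":-1,"ty":0,"tz":0,"turn":0},{"jaw":0,"tx":-2,"ty":0,"tz":-3,"turn":0},{"jaw":0,"tx":-1.5,"ty":0,"tz":-3,"turn":0},{"jaw":4,"tx":0,"ty":3.8,"tz":-1,"turn":0},{"jaw":4,"tx":0,"ty":3.8,"tz":0,"turn":0},{"jaw":4,"tx":0,"ty":3.8,"tz":0,"turn":0},{"jaw":4,"tx":0,"ty":3,"tz":0,"turn":0},{"jaw":4,"tx":0,"ty":0,"tz":0,"turn":0}])

```text
t: 7.47
tcp_pos: [0.6273, -0.031, 0.1486]
ee_rot: [2.284, 2.153, 0.006]
force: [0.5, 0.5, 1.2]
width: 0.356
```

```bash
python3 -c "
from h import *
goto(.6275,-.028,.070,-3.4)
P,im,d=snap('wrist','w4')
X=cloud(P,d,[(.44,.52),(-.06,.09),(.04,.13)]); X=X[X[:,1]>.0]
for a,b in((.05,.06),(.06,.07),(.07,.08),(.08,.09),(.09,.1),(.1,.11)): stat(a,X[(X[:,2]>a)&(X[:,2]<b)])
stat('nk',cloud(P,d,[(.6,.65),(-.06,.03),(.073,.1)]))
"
```

```text
t 7.47 tcp [ 0.6273 -0.031   0.1486] yaw_y -3.38 tilt [ 4.8e-03  2.0e-04 -1.0e+00] F [0.5 0.5 1.2] w 0.356 => cm [ 0.29 -0.04  7.86] turn 0.02
0.05 386 [0.4717 0.     0.0501] [0.491  0.0487 0.06  ] [0.4866 0.0429 0.057 ]
0.06 884 [0.4629 0.003  0.06  ] [0.4991 0.045  0.07  ] [0.4822 0.015  0.0667]
0.07 1309 [0.4632 0.0171 0.07  ] [0.4991 0.041  0.0796] [0.4831 0.0293 0.074 ]
0.08 0
0.09 0
0.1 0
nk 343 [ 0.62   -0.0341  0.0821] [ 0.6359 -0.023   0.0902] [ 0.6281 -0.0275  0.0877]
```

The wide cap is now at about 2.6 rad. Next I pinch the narrow knob.

Emit:
arm_command(increments=[{"jaw":4,"tx":0.3,"ty":0,"tz":2,"turn":0},{"jaw":4,"tx":0,"ty":0,"tz":2.5,"turn":0},{"jaw":4,"tx":0,"ty":0,"tz":2,"turn":0},{"jaw":4,"tx":0,"ty":0,"tz":1.3,"turn":0},{"jaw":4,"tx":0,"ty":0,"tz":0,"turn":0},{"jaw":1.4,"tx":0,"ty":0,"tz":0,"turn":0},{"jaw":1.4,"tx":0,"ty":0,"tz":0,"turn":0},{"jaw":1.4,"tx":0,"ty":0,"tz":0,"turn":0},{"jaw":1.4,"tx":0,"ty":0,"tz":0,"turn":0},{"jaw":1.4,"tx":0,"ty":0,"tz":0,"turn":0}])

```text
t: 8.35
tcp_pos: [0.6268, -0.0254, 0.0726]
ee_rot: [2.278, 2.155, 0.012]
force: [8.1, 1.0, -2.9]
width: 0.177
```

Emit:
arm_command(increments=[{"jaw":1.4,"tx":0,"ty":0,"tz":0,"turn":0},{"jaw":1.4,"tx":0,"ty":0,"tz":0,"turn":0}])

```text
t: 8.52
tcp_pos: [0.6268, -0.0253, 0.0726]
ee_rot: [2.278, 2.155, 0.012]
force: [8.0, 0.6, -1.7]
width: 0.17
```

Emit:
arm_command(increments=[{"jaw":1.4,"tx":0.4,"ty":0,"tz":-0.4,"turn":0},{"jaw":1.4,"tx":0.45,"ty":0,"tz":-0.35,"turn":0},{"jaw":1.4,"tx":0.5,"ty":0,"tz":-0.25,"turn":0},{"jaw":1.4,"tx":0.55,"ty":0,"tz":-0.15,"turn":0},{"jaw":1.4,"tx":0.55,"ty":0,"tz":-0.05,"turn":0},{"jaw":1.4,"tx":0.55,"ty":0,"tz":0.05,"turn":0}])

```text
t: 9.02
tcp_pos: [0.6284, 0.0011, 0.0843]
ee_rot: [2.279, 2.15, 0.006]
force: [6.4, -6.0, 1.5]
width: 0.173
```

Emit:
arm_command(increments=[{"jaw":1.4,"tx":0.55,"ty":0,"tz":0.15,"turn":0},{"jaw":1.4,"tx":0.5,"ty":0,"tz":0.25,"turn":0},{"jaw":1.4,"tx":0.45,"ty":0,"tz":0.35,"turn":0},{"jaw":1.4,"tx":0.4,"ty":0,"tz":0.4,"turn":0},{"jaw":1.4,"tx":0.35,"ty":0,"tz":0.45,"turn":0},{"jaw":1.4,"tx":0.25,"ty":0,"tz":0.5,"turn":0},{"jaw":1.4,"tx":0.1,"ty":0,"tz":0.4,"turn":0},{"jaw":1.4,"tx":0,"ty":0,"tz":0,"turn":0}])

```text
t: 9.68
tcp_pos: [0.6302, 0.031, 0.0594]
ee_rot: [2.278, 2.155, 0.012]
force: [5.3, 0.6, 4.8]
width: 0.171
```

Emit:
arm_command(increments=[{"jaw":5,"tx":0,"ty":0,"tz":0,"turn":0},{"jaw":5,"tx":0,"ty":0,"tz":0,"turn":0},{"jaw":5,"tx":0,"ty":0,"tz":0,"turn":0},{"jaw":5,"tx":0,"ty":0,"tz":0,"turn":0},{"jaw":5,"tx":0,"ty":0,"tz":-2,"turn":0},{"jaw":5,"tx":0,"ty":0,"tz":-3.5,"turn":0},{"jaw":5,"tx":-1,"ty":0,"tz":-3.5,"turn":0},{"jaw":5,"tx":-2,"ty":0,"tz":-2,"turn":0},{"jaw":4,"tx":-2,"ty":0,"tz":0,"turn":0},{"jaw":2,"tx":0,"ty":0,"tz":0,"turn":0}])

```text
t: 10.52
tcp_pos: [0.6232, -0.0254, 0.168]
ee_rot: [2.286, 2.149, -0.002]
force: [0.5, -1.5, -0.3]
width: 0.441
```

```bash
python3 -c "
from h import *
goto(.628,-.02,.08,-3.4)
P,im,d=snap('wrist','w5')
X=cloud(P,d,[(.59,.67),(-.06,.09),(.04,.13)]); X=X[X[:,1]>-.012]
for a,b in((.05,.06),(.06,.07),(.07,.08),(.08,.09),(.09,.1),(.1,.11)): stat(a,X[(X[:,2]>a)&(X[:,2]<b)])
cv2.imwrite('pics/w5c.png',cv2.resize(im[60:300,100:420],None,fx=2.4,fy=2.4)[...,::-1])
"
```

```text
t 10.52 tcp [ 0.6232 -0.0254  0.168 ] yaw_y -3.54 tilt [ 0.0018 -0.0038 -1.    ] F [ 0.5 -1.5 -0.3] w 0.441 => cm [0.61 0.42 8.8 ] turn -0.14
0.05 47 [ 0.6204 -0.0119  0.0531] [ 0.6371 -0.0086  0.0599] [ 0.6294 -0.0107  0.0563]
0.06 99 [ 0.6186 -0.0088  0.06  ] [ 0.6399 -0.0032  0.0699] [ 0.6288 -0.0058  0.0667]
0.07 632 [ 0.6152 -0.0039  0.07  ] [0.6445 0.0299 0.08  ] [0.6306 0.0184 0.0751]
0.08 410 [0.6164 0.0019 0.08  ] [0.6434 0.0141 0.0887] [0.63   0.0077 0.0842]
0.09 0
0.1 0
```

View pics/w5c.png

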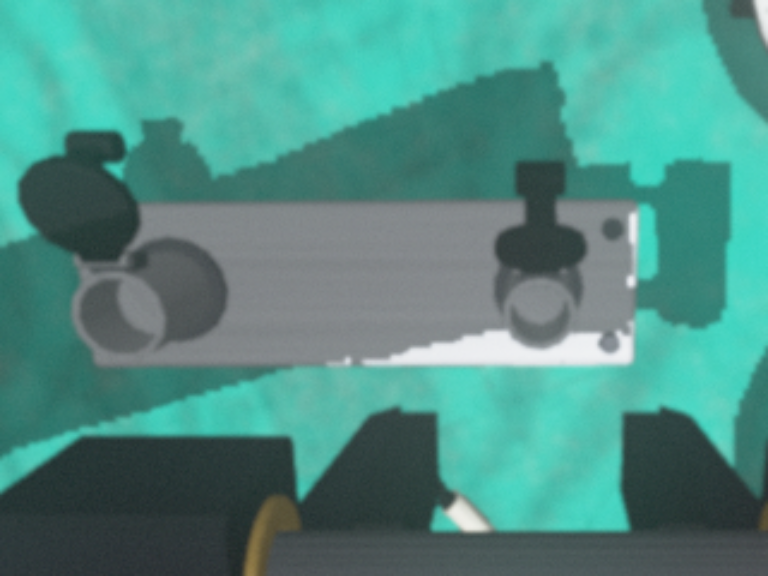

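Both caps are past upright. The narrow cap is at about 2.0 rad (disc at crop (540,250)), and the wide one is lying back at (80,205). I'll push the narrow one further in the same way.

Emit:
arm_command(increments=[{"jaw":0,"tx":0,"ty":0.5,"tz":2,"turn":0},{"jaw":0,"tx":0,"ty":0,"tz":2,"turn":0},{"jaw":0,"tx":0,"ty":0,"tz":2,"turn":0},{"jaw":0,"tx":0,"ty":0,"tz":1.8,"turn":0},{"jaw":0,"tx":0,"ty":0,"tz":1.2,"turn":0},{"jaw":0,"tx":0.8,"ty":0,"tz":0,"turn":0},{"jaw":0,"tx":0.8,"ty":0,"tz":0,"turn":0},{"jaw":0,"tx":0.8,"ty":0,"tz":0,"turn":0},{"jaw":0,"tx":0.7,"ty":0,"tz":0,"turn":0},{"jaw":0,"tx":0.4,"ty":0,"tz":0,"turn":0}])

```text
t: 11.4
tcp_pos: [0.6305, 0.0174, 0.0779]
ee_rot: [2.28, 2.16, 0.004]
force: [-0.1, -0.7, -0.4]
width: 0.002
```

Emit:
arm_command(increments=[{"jaw":0,"tx":0,"ty":0,"tz":0,"turn":0},{"jaw":0,"tx":-1,"ty":0,"tz":0,"turn":0},{"jaw":0,"tx":-2,"ty":0,"tz":-3,"turn":0},{"jaw":4,"tx":-1,"ty":0,"tz":-4,"turn":0},{"jaw":4,"tx":0,"ty":0,"tz":-4,"turn":0},{"jaw":4,"tx":0,"ty":-2,"tz":-3,"turn":0},{"jaw":4,"tx":0,"ty":-3,"tz":-1,"turn":0},{"jaw":4,"tx":0,"ty":0,"tz":0,"turn":0}])

```text
t: 12.07
tcp_pos: [0.5749, -0.0234, 0.2297]
ee_rot: [2.282, 2.156, -0.001]
force: [0.7, 0.1, -0.3]
width: 0.365
```

```bash
python3 - <<'E'
from h import *
goto(.5,.262,.2,-3.4)
P,im,d=snap('wrist','w6')
for cx in (.478,.63):
    X=cloud(P,d,[(cx-.035,cx+.035),(-.06,.09),(.05,.13)])
    for a in (.05,.06,.07,.08,.09): stat(a,X[(X[:,2]>a)&(X[:,2]<a+.01)])
# plate & rims
X=cloud(P,d,[(.42,.68),(-.07,.03),(.006,.02)]); print("plate",cv2.minAreaRect((X[:,:2]*1000).astype(np.float32)))
# lever from top
P,im,d=load("top0")
X=cloud(P,d,[(.42,.65),(.2,.32),(.028,.05)]); stat("lever",X)
h=X[X[:,2]>.0425]; h=h[h[:,0]<.5]; c,r=cv2.minEnclosingCircle((h[:,:2]*1000).astype(np.float32)); print("hub",c,r,len(h))
e=X[(X[:,0]>.585)]; c2,r2=cv2.minEnclosingCircle((e[:,:2]*1000).astype(np.float32)); print("eye",c2,r2)
dv=np.subtract(c2,c); print(np.hypot(*dv),np.degrees(np.arctan2(dv[1],dv[0])), np.array(c)+45*dv/np.hypot(*dv))
E
```

```text
t 12.07 tcp [ 0.5749 -0.0234  0.2297] yaw_y -3.26 tilt [ 0.0014 -0.002  -1.    ] F [ 0.7  0.1 -0.3] w 0.365 => cm [28.08 -9.11  2.9 ] turn 0.14
0.05 504 [ 0.4618 -0.0321  0.05  ] [0.4958 0.0482 0.06  ] [ 0.4818 -0.0074  0.0561]
0.06 524 [0.462  0.0027 0.06  ] [0.4992 0.0457 0.07  ] [0.4809 0.0154 0.0665]
0.07 676 [0.4627 0.0184 0.07  ] [0.4989 0.0418 0.0791] [0.4819 0.0301 0.0741]
0.08 0
0.09 0
0.05 406 [ 0.6152 -0.0368  0.05  ] [0.6418 0.0303 0.0599] [ 0.6292 -0.0144  0.056 ]
0.06 407 [ 0.6153 -0.0088  0.0601] [0.6443 0.0243 0.07  ] [0.6291 0.0026 0.0667]
0.07 362 [0.6166 0.0063 0.07  ] [0.6439 0.0233 0.0764] [0.6303 0.0152 0.0724]
0.08 0
0.09 0
plate ((553.4557495117188, -19.41374969482422), (69.81730651855469, 232.89768981933594), 86.82433319091797)
lever 722 [0.4388 0.2241 0.0281] [0.6157 0.3034 0.0492] [0.4932 0.2655 0.0382]
hub (462.66497802734375, 280.41241455078125) 23.414714813232422 242
eye (600.03955078125, 238.90176391601562) 17.961854934692383
143.50925877949425 -16.813309166730885 [505.74133301 267.39597718]
```

Both caps are open (about 2.6 rad). The wide mouth is at about (0.4787,-0.0151) and the narrow at about (0.6285,-0.0234). I go above the lever and turn the tool.

Emit:
arm_command(increments=[{"jaw":6,"tx":3.5,"ty":-1.1,"tz":0,"turn":-6.9},{"jaw":6,"tx":0,"ty":0,"tz":0,"turn":6.9},{"jaw":6,"tx":3.5,"ty":-1.1,"tz":0,"turn":0},{"jaw":6,"tx":3.5,"ty":-1.1,"tz":0,"turn":0},{"jaw":6,"tx":3.5,"ty":-1.1,"tz":0,"turn":0},{"jaw":6,"tx":3.5,"ty":-1.1,"tz":0,"turn":0},{"jaw":6,"tx":3.5,"ty":-1.1,"tz":0,"turn":0},{"jaw":6,"tx":3.5,"ty":-1.1,"tz":0,"turn":0},{"jaw":6,"tx":3.5,"ty":-1.1,"tz":0,"turn":0},{"jaw":6,"tx":0,"ty":0,"tz":0,"turn":0}])

```text
t: 12.95
tcp_pos: [0.5025, 0.2703, 0.2266]
ee_rot: [-2.269, -2.166, -0.004]
force: [0.3, 0.5, 0.5]
width: 0.677
```

Emit:
arm_command(increments=[{"jaw":6,"tx":0,"ty":0,"tz":0,"turn":-7},{"jaw":6,"tx":0,"ty":0,"tz":0,"turn":-7},{"jaw":6,"tx":0,"ty":0,"tz":0,"turn":-7},{"jaw":6,"tx":0,"ty":0,"tz":0,"turn":-7},{"jaw":6,"tx":0,"ty":0,"tz":0,"turn":-7},{"jaw":6,"tx":0,"ty":0,"tz":0,"turn":-7},{"jaw":6,"tx":0,"ty":0,"tz":0,"turn":-7},{"jaw":6,"tx":0,"ty":0,"tz":0,"turn":-7},{"jaw":6,"tx":0,"ty":0,"tz":0,"turn":-7},{"jaw":6,"tx":0,"ty":0,"tz":0,"turn":-7}])

```text
t: 13.78
tcp_pos: [0.5063, 0.261, 0.2258]
ee_rot: [-0.625, -3.078, 0.001]
force: [-0.5, 0.4, -0.1]
width: 0.68
```

Emit:
arm_command(increments=[{"jaw":6,"tx":0,"ty":0,"tz":0,"turn":-6},{"jaw":6,"tx":0,"ty":0,"tz":0,"turn":0}])

```text
t: 13.95
tcp_pos: [0.5062, 0.261, 0.2256]
ee_rot: [-0.467, -3.105, 0.001]
force: [-0.1, 0.3, -0.6]
width: 0.684
```

```bash
cat >> h.py <<'E'
def lever(P,d,zoff=0,box=((.3,.8),(.1,.4)),n=""):
    X=cloud(P,d,[*box,(.02+zoff,.06+zoff)])
    h=X[X[:,2]>.040+zoff]; b=X[(X[:,2]<.040+zoff)&(X[:,2]>.032+zoff)]; stat("hub",h); stat("bar",b)
    c,r=cv2.minEnclosingCircle((h[:,:2]*1000).astype(np.float32)); c=np.array(c)
    D=np.hypot(*(b[:,:2]*1000-c).T); b=b[(D>32)&(D<130)]; vx,vy,x0,y0=cv2.fitLine((b[:,:2]*1000).astype(np.float32),cv2.DIST_HUBER,0,.01,.01).ravel()
    if vx<0: vx,vy=-vx,-vy
    ang=np.degrees(np.arctan2(vy,vx)); u=np.array([vx,vy]); off=np.cross(u,c-[x0,y0])
    print("hub",c.round(1),"r",round(r,1),"ang %.2f hub off line %.1f"%(ang,off),"balance",(c-off*np.array([-vy,vx])+45*u).round(1)); return c,u
E
python3 - <<'E'
from h import *
P,im,d=snap('wrist','w7'); print(bot.get_state()["q"].round(2))
lever(P,d)
goto(.506,.267,.006,73)
E
```

```text
[ 0.07  0.56 -0.86  1.73  0.48  1.07  0.32]
hub 2085 [0.371  0.1675 0.04  ] [0.4867 0.3021 0.06  ] [0.4574 0.2738 0.0424]
bar 1239 [0.376 0.176 0.032] [0.6102 0.3025 0.04  ] [0.5365 0.2559 0.0344]
hub [427.7 232.4] r 81.8 ang -12.94 hub off line -48.9 balance [482.5 270. ]
t 14.00 tcp [0.5061 0.2612 0.2258] yaw_y 72.59 tilt [-0.0013 -0.     -1.    ] F [-0.9 -0.3  0.2] w 0.68 => cm [ 0.15  0.56 21.98] turn -0.41
```

View pics/w7.png

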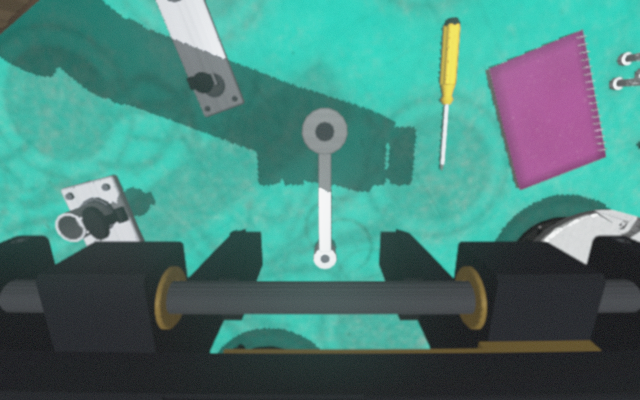

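The wrist view shows the hub at (325,130), the eye at (325,258) and the bar vertical in the image, so the yaw is right. I'll recompute with a tighter box, since the other one caught the small fixture.

```bash
python3 - <<'E'
from h import *
P,im,d=load('w7')
c,u=lever(P,d,0,((.42,.65),(.2,.32)))
for uv,z in(((325,130),.044),((325,258),.032)): print(onplane(P,[uv],z))
b=(c+45*u)/1e3; goto(b[0],b[1],.006,np.degrees(np.arctan2(u[1],u[0]))+90)
E
```

```text
hub 1631 [0.4397 0.2553 0.04  ] [0.4867 0.3021 0.0446] [0.4625 0.279  0.0423]
bar 1206 [0.4394 0.2312 0.0321] [0.6102 0.3025 0.04  ] [0.538  0.2563 0.0344]
hub [463.1 278.8] r 23.7 ang -16.78 hub off line -0.7 balance [506.4 266.5]
[[0.46213389 0.27967638 0.044     ]]
[[0.60593941 0.23646851 0.032     ]]
t 14.00 tcp [0.5061 0.2612 0.2258] yaw_y 72.59 tilt [-0.0013 -0.     -1.    ] F [-0.9 -0.3  0.2] w 0.68 => cm [ 0.1   0.45 21.98] turn -0.62
```

Emit:
arm_command(increments=[{"jaw":6,"tx":0.1,"ty":0.45,"tz":3.5,"turn":-0.6},{"jaw":6,"tx":0,"ty":0,"tz":3.5,"turn":0},{"jaw":6,"tx":0,"ty":0,"tz":3.5,"turn":0},{"jaw":6,"tx":0,"ty":0,"tz":3.5,"turn":0},{"jaw":6,"tx":0,"ty":0,"tz":3,"turn":0},{"jaw":6,"tx":0,"ty":0,"tz":2,"turn":0},{"jaw":6,"tx":0,"ty":0,"tz":0,"turn":0}])

```text
t: 14.58
tcp_pos: [0.5036, 0.2645, 0.0323]
ee_rot: [-0.458, -3.102, 0.008]
force: [-0.8, 0.2, 0.1]
width: 0.682
```

```bash
python3 - <<'E'
from h import *
goto(.5063,.266,.006,73.2)
P,im,d=snap('wrist','w8')
lever(P,d,0,((.42,.65),(.2,.32)))
E
```

```text
t 14.58 tcp [0.5036 0.2645 0.0323] yaw_y 73.19 tilt [-0.0061 -0.0041 -1.    ] F [-0.8  0.2  0.1] w 0.682 => cm [-0.23  0.24  2.63] turn -0.01
hub 10889 [0.4395 0.2238 0.04  ] [0.5216 0.311  0.06  ] [0.4663 0.279  0.0426]
bar 3341 [0.4392 0.226  0.032 ] [0.5647 0.3094 0.04  ] [0.5072 0.2634 0.0345]
hub [484.6 270.5] r 46.8 ang -17.08 hub off line -2.1 balance [528.2 259.3]
```

Emit:
arm_command(increments=[{"jaw":6,"tx":-0.25,"ty":0.2,"tz":1.5,"turn":0},{"jaw":5,"tx":0,"ty":0,"tz":1,"turn":0},{"jaw":4,"tx":0,"ty":0,"tz":0,"turn":0},{"jaw":3,"tx":0,"ty":0,"tz":0,"turn":0},{"jaw":0.8,"tx":0,"ty":0,"tz":0,"turn":0},{"jaw":0.8,"tx":0,"ty":0,"tz":0,"turn":0},{"jaw":0.8,"tx":0,"ty":0,"tz":0,"turn":0},{"jaw":0.8,"tx":0,"ty":0,"tz":0,"turn":0},{"jaw":0.8,"tx":0,"ty":0,"tz":0,"turn":0},{"jaw":0.8,"tx":0,"ty":0,"tz":0,"turn":0}])

```text
t: 15.47
tcp_pos: [0.5086, 0.2664, 0.012]
ee_rot: [-0.455, -3.108, 0.005]
force: [-2.3, -4.0, 6.0]
width: 0.16
```

Emit:
arm_command(increments=[{"jaw":0,"tx":0,"ty":0,"tz":0,"turn":0},{"jaw":0,"tx":0,"ty":0,"tz":0,"turn":0},{"jaw":0,"tx":0,"ty":0,"tz":0,"turn":0},{"jaw":0,"tx":0,"ty":0,"tz":0,"turn":0}])

```text
t: 15.8
tcp_pos: [0.5086, 0.2664, 0.012]
ee_rot: [-0.455, -3.108, 0.005]
force: [-1.9, -5.3, 6.5]
width: 0.156
```

Emit:
arm_command(increments=[{"jaw":0,"tx":0,"ty":0,"tz":-0.5,"turn":0},{"jaw":0,"tx":0,"ty":0,"tz":-0.8,"turn":0},{"jaw":0,"tx":0,"ty":0,"tz":-1,"turn":0},{"jaw":0,"tx":0,"ty":0,"tz":-1.5,"turn":0},{"jaw":0,"tx":0,"ty":0,"tz":-2,"turn":0},{"jaw":0,"tx":0,"ty":0,"tz":-2,"turn":0},{"jaw":0,"tx":0,"ty":0,"tz":-2,"turn":0},{"jaw":0,"tx":0,"ty":0,"tz":-2,"turn":0},{"jaw":0,"tx":0,"ty":0,"tz":-2,"turn":0},{"jaw":0,"tx":0,"ty":0,"tz":0,"turn":0}])

```text
t: 16.63
tcp_pos: [0.5105, 0.27, 0.1546]
ee_rot: [0.452, 3.103, 0.007]
force: [0.1, 0.2, -5.0]
width: 0.156
```

```bash
python3 - <<'E'
from h import *
goto(.5228,-.0178,.165,86.8)
P,im,d=snap('wrist','w9')
X=cloud(P,d,[(.42,.66),(.2,.32),(.08,.24)])
for a in np.arange(.09,.2,.01): stat(a,X[(X[:,2]>a)&(X[:,2]<a+.01)])
cv2.imwrite('pics/w9c.png',cv2.resize(im[60:400,160:480],None,fx=1.7,fy=1.7)[...,::-1])
E
```

```text
t 16.63 tcp [0.5105 0.27   0.1546] yaw_y 73.42 tilt [ 0.0062  0.0038 -1.    ] F [ 0.1  0.2 -5. ] w 0.156 => cm [ -9.4  -27.23  -1.14] turn -13.38
0.09 0
0.09999999999999999 0
0.10999999999999999 0
0.11999999999999998 0
0.12999999999999998 0
0.13999999999999996 0
0.14999999999999997 254 [0.4956 0.2533 0.1518] [0.5075 0.2925 0.16  ] [0.5008 0.265  0.1569]
0.15999999999999998 513 [0.4949 0.2517 0.16  ] [0.5077 0.2932 0.17  ] [0.5008 0.2653 0.1654]
0.16999999999999996 3713 [0.4877 0.2512 0.17  ] [0.5526 0.2938 0.18  ] [0.5066 0.269  0.1769]
0.17999999999999994 13005 [0.4415 0.2525 0.18  ] [0.5096 0.3074 0.19  ] [0.4648 0.2836 0.1848]
0.18999999999999995 1136 [0.4953 0.2532 0.19  ] [0.5254 0.2916 0.2   ] [0.5054 0.2743 0.1965]
0.19999999999999996 271 [0.4959 0.253  0.2   ] [0.5254 0.2898 0.21  ] [0.5142 0.2806 0.2045]
```

View pics/w9c.png

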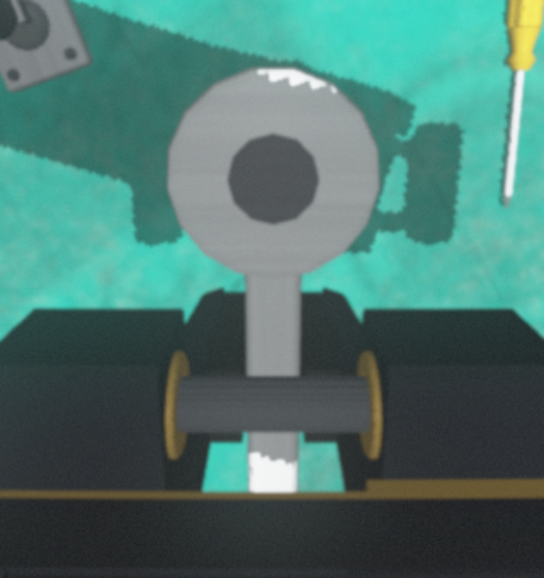

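The lever is held. The hub circle is centred at crop (273,172) and the boss at (273,178). I'll measure its tilt and its place in the tool frame.

```bash
cat >> h.py <<'E'
def held(P,d,st):
    M=R.from_rotvec(st["ee_rot"]).as_matrix(); v,u=np.nonzero(d>0); X=(depthpts(P,np.c_[u,v],d)-st["tcp_pos"])@M*1000
    # tool frame mm: hub at tool x ~ +48, z ~ -32
    h=X[(abs(X[:,1])<28)&(X[:,0]>24)&(X[:,0]<78)&(X[:,2]<-22)&(X[:,2]>-42)]
    A=np.c_[h[:,:2],np.ones(len(h))]; co=np.linalg.lstsq(A,h[:,2],rcond=None)[0]; k=abs(A@co-h[:,2])<1.5
    co=np.linalg.lstsq(A[k],h[k,2],rcond=None)[0]; h=h[k]
    c,r=cv2.minEnclosingCircle(h[:,:2].astype(np.float32)); print("hub tool mm",np.round(c,1),"r",round(r,1),"top z %.1f"%(co[:2]@c+co[2]),"slopes deg",np.degrees(co[:2]).round(2))
    b=X[(abs(X[:,1])<6)&(X[:,0]>11)&(X[:,0]<21)&(X[:,2]<-15)&(X[:,2]>-35)]; stat("bar near hub",b/1000)
    b2=X[(abs(X[:,1])<9)&(X[:,0]<-15)&(X[:,0]>-110)&(X[:,2]<-10)&(X[:,2]>-35)]; stat("bar far",b2/1000)
    return np.array(c),M
E
python3 - <<'E'
from h import *
P,im,d=load('w9'); st=bot.get_state(); held(P,d,st)
P,im,d=snap('top','t9'); X=cloud(P,d,[(.55,.66),(.19,.3),(.12,.2)]); stat('eye top cam',X)
X=cloud(P,d,[(.43,.5),(.2,.33),(.17,.2)]); stat('hub top cam',X)
E
```

```text
hub tool mm [46.8  1.2] r 23.5 top z -32.7 slopes deg [0.23 0.  ]
bar near hub 604 [ 0.011  -0.0058 -0.0264] [ 0.021   0.006  -0.0222] [ 0.0161  0.0002 -0.0246]
bar far 1013 [-0.0438 -0.0056 -0.0263] [-0.023   0.0083 -0.0218] [-0.0325  0.0011 -0.0247]
eye top cam 112 [0.5948 0.2285 0.1514] [0.6189 0.2543 0.1785] [0.6077 0.2392 0.1719]
hub top cam 210 [0.4413 0.2645 0.1718] [0.4748 0.307  0.1903] [0.4537 0.2893 0.184 ]
```

Level within 0.3°. I carry it over high, then check and lower.

Emit:
arm_command(increments=[{"jaw":0,"tx":0,"ty":0,"tz":0,"turn":-4.5},{"jaw":0,"tx":0,"ty":0,"tz":0,"turn":-4.5},{"jaw":0,"tx":0,"ty":0,"tz":0,"turn":-4.4},{"jaw":0,"tx":-0.1,"ty":-1,"tz":0,"turn":0},{"jaw":0,"tx":-0.2,"ty":-2,"tz":0,"turn":0},{"jaw":0,"tx":-0.3,"ty":-2.8,"tz":0,"turn":0},{"jaw":0,"tx":-0.3,"ty":-2.8,"tz":0,"turn":0},{"jaw":0,"tx":-0.3,"ty":-2.8,"tz":0,"turn":0},{"jaw":0,"tx":-0.3,"ty":-2.8,"tz":0,"turn":0},{"jaw":0,"tx":-0.3,"ty":-2.8,"tz":0,"turn":0}])

```text
t: 17.57
tcp_pos: [0.5162, 0.0948, 0.1487]
ee_rot: [-0.093, -3.138, 0.001]
force: [0.9, 0.1, -4.7]
width: 0.156
```

Emit:
arm_command(increments=[{"jaw":0,"tx":-0.3,"ty":-2.8,"tz":0,"turn":0},{"jaw":0,"tx":-0.3,"ty":-2.8,"tz":0,"turn":0},{"jaw":0,"tx":-0.3,"ty":-2.8,"tz":0,"turn":0},{"jaw":0,"tx":-0.2,"ty":-2,"tz":0,"turn":0},{"jaw":0,"tx":-0.1,"ty":-1,"tz":0,"turn":0},{"jaw":0,"tx":0,"ty":0,"tz":0,"turn":0},{"jaw":0,"tx":0,"ty":0,"tz":0,"turn":0}])

```text
t: 18.15
tcp_pos: [0.5223, -0.0168, 0.1493]
ee_rot: [-0.09, -3.14, -0.001]
force: [-0.7, 0.7, -5.1]
width: 0.161
```

```bash
python3 - <<'E'
from h import *
goto(.5254,-.0186,.105,86.8)
P,im,d=snap('wrist','w10'); st=bot.get_state(); held(P,d,st)
E
```

```text
t 18.15 tcp [ 0.5223 -0.0168  0.1493] yaw_y 86.71 tilt [-7.e-04  9.e-04 -1.e+00] F [-0.7  0.7 -5.1] w 0.161 => cm [-0.33 -0.17  4.43] turn -0.09
hub tool mm [47.3 -1.1] r 23.6 top z -30.3 slopes deg [0.19 0.05]
bar near hub 622 [ 0.011  -0.006  -0.0242] [ 0.021   0.0059 -0.0205] [ 0.0161 -0.0004 -0.0222]
bar far 1012 [-0.043  -0.0081 -0.0238] [-0.0224  0.0059 -0.0193] [-0.0321 -0.0013 -0.0222]
```

Emit:
arm_command(increments=[{"jaw":0,"tx":-0.3,"ty":-0.1,"tz":0.6,"turn":0},{"jaw":0,"tx":0,"ty":0,"tz":1,"turn":0},{"jaw":0,"tx":0,"ty":0,"tz":1,"turn":0},{"jaw":0,"tx":0,"ty":0,"tz":0.8,"turn":0},{"jaw":0,"tx":0,"ty":0,"tz":0.4,"turn":0},{"jaw":0,"tx":0,"ty":0,"tz":0.2,"turn":0},{"jaw":0,"tx":0,"ty":0,"tz":0,"turn":0},{"jaw":0,"tx":0,"ty":0,"tz":0,"turn":0}])

```text
t: 18.87
tcp_pos: [0.5258, -0.0182, 0.1098]
ee_rot: [0.088, 3.14, 0.0]
force: [-0.7, 0.3, -4.8]
width: 0.157
```

```bash
python3 - <<'E'
from h import *
goto(.5255,-.0177,.105,86.8)
P,im,d=snap('wrist','w11'); st=bot.get_state(); c,M=held(P,d,st)
X=cloud(P,d,[(.42,.68),(-.08,.04),(.006,.02)]); stat("plate",X)
P,im,d=snap('scene','s11')
W=[.4787,-.0151];N=[.6285,-.0234]
print("proj",[proj(P,[*q,z]).round(1).tolist() for q in(W,N) for z in(.058,.093)])
u,v=proj(P,[.55,-.02,.09])[0].astype(int); a,b=v-55,u-90; print(b,a)
cv2.imwrite('pics/s11c.png',cv2.resize(im[a:a+130,b:b+180],None,fx=4.4,fy=4.4,interpolation=cv2.INTER_CUBIC)[...,::-1])
E
```

```text
t 18.87 tcp [ 0.5258 -0.0182  0.1098] yaw_y 86.80 tilt [ 2.e-04  1.e-04 -1.e+00] F [-0.7  0.3 -4.8] w 0.157 => cm [0.04 0.05 0.48] turn 0.0
hub tool mm [47.4 -0. ] r 23.4 top z -30.3 slopes deg [0.11 0.07]
bar near hub 621 [ 0.011  -0.0057 -0.0244] [ 0.021   0.0058 -0.0203] [ 0.016   0.0002 -0.0222]
bar far 1014 [-0.0428 -0.0068 -0.0242] [-0.0218  0.0071 -0.0194] [-0.0318  0.0003 -0.0222]
plate 3647 [ 0.4362 -0.0607  0.0062] [0.6676 0.0216 0.0162] [ 0.4526 -0.019   0.0104]
proj [[[340.4, 187.6]], [[340.9, 177.7]], [[307.7, 170.8]], [[307.8, 161.3]]]
234 115
```

View pics/s11c.png

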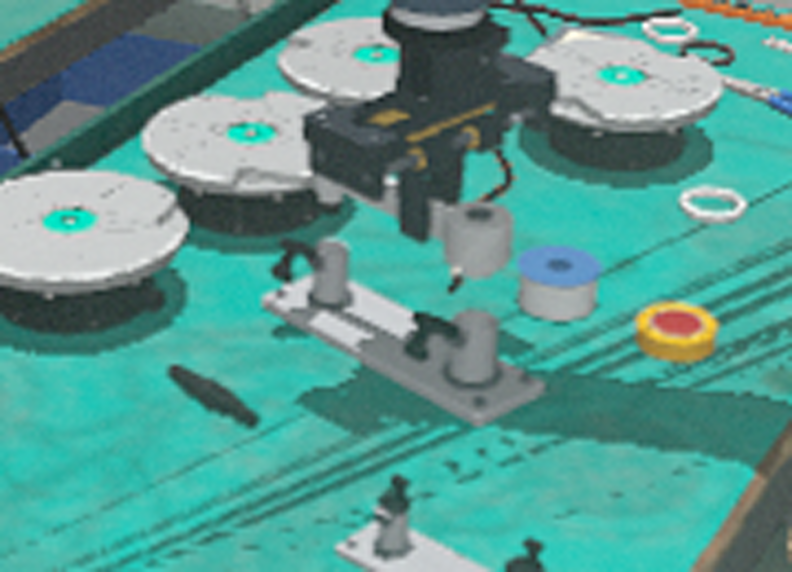

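The scene crop shows the hub at (478,240) straight above the wide tube at (475,345), and the eye at (330,190) above the narrow tube at (333,270). Both caps lie back. In numbers, the hub is at (0.4785,-0.0156) against the mouth at (0.4787,-0.0151), and the eye at (0.6282,-0.0239) against (0.6285,-0.0234). The spigot is about 38 mm above the rim. I'll lower it a little and settle.

Emit:
arm_command(increments=[{"jaw":0,"tx":0,"ty":0,"tz":0.3,"turn":0},{"jaw":0,"tx":0,"ty":0,"tz":0.3,"turn":0},{"jaw":0,"tx":0,"ty":0,"tz":0,"turn":0},{"jaw":0,"tx":0,"ty":0,"tz":0,"turn":0},{"jaw":0,"tx":0,"ty":0,"tz":0,"turn":0},{"jaw":0,"tx":0,"ty":0,"tz":0,"turn":0}])

```text
t: 19.47
tcp_pos: [0.5258, -0.0184, 0.1038]
ee_rot: [0.088, 3.14, 0.0]
force: [-0.1, 0.3, -4.7]
width: 0.157
```

```bash
python3 - <<'E'
from h import *
goto(.5258,-.0177,.104,86.8)
P,im,d=snap('wrist','w12'); st=bot.get_state(); c,M=held(P,d,st)
h=st["tcp_pos"]+M@np.array([*c,0])/1e3; e=st["tcp_pos"]+M@np.array([c[0]-150,c[1],0])/1e3; print(h,e,np.abs(st["qvel"]).max())
X=cloud(P,d,[(.44,.52),(.0,.09),(.05,.1)]); stat('wide cap',X)
E
```

```text
t 19.47 tcp [ 0.5258 -0.0184  0.1038] yaw_y 86.79 tilt [ 1.e-04 -0.e+00 -1.e+00] F [-0.1  0.3 -4.7] w 0.157 => cm [ 0.    0.07 -0.02] turn -0.01
hub tool mm [47.1 -0.1] r 23.5 top z -30.5 slopes deg [0.16 0.05]
bar near hub 612 [ 0.011  -0.0057 -0.0239] [ 0.021   0.0058 -0.0204] [ 0.016   0.0002 -0.0224]
bar far 1018 [-0.0434 -0.0069 -0.0245] [-0.0225  0.0071 -0.0199] [-0.0321 -0.0001 -0.0224]
[ 0.47871112 -0.0158453   0.1037948 ] [ 0.62847601 -0.02424029  0.10382104] 0.0015068924856265554
wide cap 2462 [0.4621 0.0132 0.0533] [0.4983 0.0485 0.0794] [0.4781 0.0279 0.0732]
```

Within 1 mm, level and steady. Handing in.

```bash
python3 -c "
from h import *
print(bot.close_job())"
```

```text
the job is handed in; nothing more can be done
None
```

The job is handed in at about 19.5 s. Both dust caps are open, and the lever is held level above the tubes in the gripper.

- **Caps:** I led each cap past upright by its knob, then pushed it further with the shut fingers. Measured afterwards, both lay at about 2.6 rad; at the end only the wide one was measured again, and the scene picture showed both lying back.
- **Lever:** I gripped it about 2 mm from its balance point, on the eye side. It hangs level to within about 0.2°. The wrist reads 4.7 N of load, which is the lever's weight alone.
- **Position:** By measurement the hub and eye are each within about 1 mm of the middle of their tubes. The spigot is about 32 mm above the rim, clear of the caps.
- **Disagreements:** Two readings of the hub's height in the tool frame differed by about 2 mm and its sideways position by about 2 mm, so the camera figures are only good to about that.
- **Bystanders:** The reel, tape and connector stood in place in the last scene picture. The screwdriver was outside that crop; it was last seen lying undisturbed in the wrist picture after the lift. I did no numerical check on any of them.

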